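Line up the measuring beakers by size on the shelf

ROBOT

A 7-joint arm with a two-finger parallel gripper is mounted at the origin on the work surface. World frame = base frame: x ahead of the robot, y to its left, z up, the work surface at z = 0. Lengths are in m, angles in rad, forces in N, time in s.
With the tool pointing down it reaches from about 0.4 to 0.85 m from the base axis. Payload 10.4 kg.
Tool frame: the origin (TCP) lies midway between the tips of the shut fingers; the grasp point (between the pads) lies 19 mm behind it; z points along the fingers, x is the direction in which the jaws open and shut, and the axes are right-handed (so a half turn about z gives the same grasp; the last joint's range is limited). The gripper opens to 85 mm and grips with 20 to 120 N. Pads are 22 mm wide; open, the fingers measure 114 mm over their backs; the gripper's body (76 mm by 85 mm) begins 54 mm behind the grasp point. The pads swing forward as they close: fully open they stand 13 mm farther back than shut.
Start: joints at [-1.285, 0.332, -0.065, 1.46, 0.022, 1.35, -0.088], TCP at [0.19, 0.595, 0.231] pointing down, gripper open.
Joint ranges: [-2.6, 2.6], [-0.5, 2.12], [-1.47, 1.34], [0.16, 2.42], [-1.27, 4.41], [0.06, 2.06], [-2.6, 2.6]. Speed limits (rad/s): [2.22, 2.22, 2.79, 2.79, 3.14, 3.14, 3.14].

INTERFACE

Orientations are given as a unit quaternion [x, y, z, w].
In Python, from workcell import monitor, eyes, ticket, models gives the robot as it stands.
- The arm moves only by the tool servo_tool, never from a script. Its argument "motion" is a list of rows, each a list of 7 numbers: the opening, from 0 (shut) to 1 (fully open), then the shift along the tool's x, y, z in m, then the turn, a rotation vector about the tool's x, y, z in degrees. In form: [[fingers, tx, ty, tz, rx, ry, rz], ...]. A call has 1 to 20 rows; each row is the pose to reach, as a shift and turn from the pose commanded when the call began, along the tool's axes at that moment; what a row does not reach only later rows make up. A row lasts 1/8 s, in which the tool goes at most 62.5 mm and 10.7 degrees, less where a joint would pass 70% of its speed; a pose out of reach is approached as far as the arm can. A call with a gripper value outside its range is refused whole. The fingers move at their own pace and stop on an object; "grip_force" is the grip in N (left out, the last holds). Time passes only in rows, so rows that repeat a pose let the fingers close. It gives the time, the measured TCP pose, the force and the opening at its end, in the units of the state.
- monitor.get_obs(): the state, without advancing time (a new reading comes with each control period).
- eyes.camera(name): name is "scene" or "top"; returns (picture, depth): 420x560x3 uint8, blue, green, red; 420x560 float32, m along the optical axis (not along the pixel's ray), 0 where there is no reading.
- eyes.camera_info(name): a dict with "intrinsics" (3x3 intrinsics, pixels), "extrinsics" (4x4, takes a point from world to camera coordinates). Camera axes: x right, y down, z forward; pixel columns grow to the right and rows downward; lengths in m; the calibration is good to about 2 mm. A picture is of the moment at which its call begins. camera_info takes no time and is no camera call.
- ticket.hand_in(): hands the job in, once; it reports no verdict.
Trained networks look in the newest picture that a camera, given by its name, has taken for a name from the list of things; names that differ only in an ending like _2 or _b are one class to them, and where a whole thing is asked for, a point or a joint stands for the part that bears it (a point fixed in the world has none). Each returns a list of dicts, best first, with "confidence" (0 to 1); they miss things now and then, are a little off and sometimes report something else, mostly with a low value. They report only what shows in the picture. A call takes as long as a camera call. They do not tell look-alikes from the thing itself.
- models.boxes_of(camera, thing): "point" ([x, y, z] in m, in the coordinates of the camera as it stood for that picture, good to about 4 mm: the middle of the surface that is visible of it).
The state is a dict: "clock": time; "joint_pos": joint angles; "joint_velocities": joint speeds; "tau": joint torques, N m; "position": TCP position; "ee_rot": TCP orientation; "ft_force": force on the tool from outside, world axes, zero at the start; "torque": the same for the moment, N m; "grip_width": opening from 0.0 (shut) to 1.0 (fully open).
Only numpy, scipy, OpenCV 4.12 (cv2) and the standard library are available. Lean on these libraries where they do the work, as an engineer would, in place of code of your own. Each camera call takes 0.05 s, during which the arm holds its last target. There are 200 camera calls.

TASK

Stand the four steel measuring beakers upright on the four cork discs of the low grey shelf, one centred on each disc, in order of size: the largest on the disc next to the glass jug, then ever smaller, with the smallest at the far end of the row. Leave the jug standing where it is.

Things in the scene. Friction and masses are not known exactly. Their poses are not given: they have to be found in the camera images.
- beaker_largest: the largest of four open, straight-walled round stainless steel measuring beakers, 64 mm outer diameter, 66 mm tall, wall 2.5 mm, about 110 g (varies); it starts mouth up on the worktop (z = 0). Origin at the centre of its underside, z up through the mouth.
- beaker_second: the second largest of four open, straight-walled round stainless steel measuring beakers, 56 mm outer diameter, 56 mm tall, wall 2.5 mm, about 80 g (varies); it starts mouth up on the worktop (z = 0). Origin at the centre of its underside, z up through the mouth.
- beaker_third: the third largest of four open, straight-walled round stainless steel measuring beakers, 48 mm outer diameter, 46 mm tall, wall 2.5 mm, about 60 g (varies); it starts mouth up on the worktop (z = 0). Origin at the centre of its underside, z up through the mouth.
- beaker_smallest: the smallest of four open, straight-walled round stainless steel measuring beakers, 40 mm outer diameter, 36 mm tall, wall 2.5 mm, about 40 g (varies); it starts mouth up on the worktop (z = 0). Origin at the centre of its underside, z up through the mouth.
- disc_a: one of four identical round cork discs, 60 mm in diameter and 2 mm thick, fixed in a row on top of the grey shelf, about 105 mm apart (93 to 117 mm). Which of the four stands where in the row differs from start to start. Origin at the centre of its underside, on the shelf's top; the surface to stand on is 2 mm above it.
- disc_b: one of four identical round cork discs, 60 mm in diameter and 2 mm thick, fixed in a row on top of the grey shelf, about 105 mm apart (93 to 117 mm). Which of the four stands where in the row differs from start to start. Origin at the centre of its underside, on the shelf's top; the surface to stand on is 2 mm above it.
- disc_c: one of four identical round cork discs, 60 mm in diameter and 2 mm thick, fixed in a row on top of the grey shelf, about 105 mm apart (93 to 117 mm). Which of the four stands where in the row differs from start to start. Origin at the centre of its underside, on the shelf's top; the surface to stand on is 2 mm above it.
- disc_d: one of four identical round cork discs, 60 mm in diameter and 2 mm thick, fixed in a row on top of the grey shelf, about 105 mm apart (93 to 117 mm). Which of the four stands where in the row differs from start to start. Origin at the centre of its underside, on the shelf's top; the surface to stand on is 2 mm above it.
- shelf: fixed low grey laminate shelf board on birch runners, 110 mm deep (its x), 700 mm long (its y, roughly the world's y), top 30 mm above the worktop. Origin at the centre of its footprint on the worktop, z up. It carries the row of cork discs along its y axis, the jug at one end and a white ceramic egg cup (48 mm wide, 58 mm tall) at the other. Other small kitchen things (30 to 42 mm tall) stand on the worktop between it and the robot, among the beakers.
- jug: loose clear glass measuring jug with red marks, 80 mm in diameter, 98 mm tall, handle reaching 71 mm from its axis on the side away from the robot, 380 g; it stands on one end of the shelf (which end differs), 120 to 155 mm along the shelf from the nearest disc's centre. Origin at the centre of its underside, z up.
Not all that is in view belongs to the job. Leave any green look-alike of the beaker_smallest alone.

How it is judged:
By the outcome, as a careful person would: the job done as asked, in the order asked, and still so for the second after the job is handed in, with the robot touching nothing.
It also fails if it takes over 112 s, if anything falls off the work surface, if the arm or the gripper's body presses on something with over 40 N, if the wrist force passes 120 N, or if a joint passes its speed limit or range.

## Working session

There is one attempt and no reset: what is moved stays moved. The work goes in short steps, Python scripts to look and compute and a tool call to move; the robot and the scene stay as the last step left them, time stands still between calls to the robot, and variables do not carry over. Pictures are saved under pics/ and viewed, about 12 in all and at most 16, crops included, and the job is handed in when it is done.

Besides the shell and the picture viewer there is one more tool, called as a command line: name --pt "numbers of a row" for each row, then --argument value for the rest. servo_tool: Moves the arm, as the interface text tells. Its arguments: {"type":"object","properties":{"motion":{"type":"array"},"grip_force":{"type":"number"}},"required":["motion"]}

```bash
ls; mkdir -p pics; cat > h.py <<'E'
import numpy as np, cv2
from workcell import monitor, eyes, ticket, models
def info(n):
    i=eyes.camera_info(n); return np.array(i["intrinsics"]),np.array(i["extrinsics"])
def toworld(n,p):
    K,E=info(n); return (np.linalg.inv(E)@np.r_[p,1])[:3]
def cloud(n,d):
    K,E=info(n); v,u=np.indices(d.shape); 
    P=np.stack([(u-K[0,2])/K[0,0]*d,(v-K[1,2])/K[1,1]*d,d,np.ones_like(d)],-1)
    W=P@np.linalg.inv(E).T; W=W[...,:3]; W[d<=0]=np.nan; return W
def pix(n,w):
    K,E=info(n); c=(E@np.r_[w,1])[:3]; return (K@c/c[2])[:2]
E
python3 - <<'E'
from h import *
o=monitor.get_obs(); print({k:np.round(v,3) for k,v in o.items()})
for n in ["scene","top"]:
    im,d=eyes.camera(n); cv2.imwrite(f"pics/{n}0.png",im); np.save(f"{n}0.npy",d)
    K,E=info(n); print(n,K.round(1).tolist(),np.linalg.inv(E).round(3).tolist())
    for t in ["beaker_largest","beaker_second","beaker_third","beaker_smallest","disc_a","jug","shelf"]:
        for r in models.boxes_of(n,t):
            w=toworld(n,r["point"]); print(n,t,round(r["confidence"],2),w.round(3),pix(n,w).round())
E
```

```text
pics
{'clock': np.float64(0.0), 'joint_pos': array([-1.285,  0.333, -0.065,  1.461,  0.022,  1.35 , -0.089]), 'joint_velocities': array([-0.   ,  0.   ,  0.001, -0.   ,  0.   ,  0.003, -0.   ]), 'tau': array([-0.0000e+00, -6.2545e+01,  4.9000e-02, -3.9160e+01,  1.6000e-02,
        1.0000e-02, -0.0000e+00]), 'position': array([0.19 , 0.595, 0.231]), 'ee_rot': array([ 0.807,  0.59 , -0.001,  0.   ]), 'ft_force': array([ 0.178, -0.184,  0.761]), 'torque': array([-0.027, -0.029, -0.045]), 'grip_width': np.float64(1.001)}
scene [[415.6, 0.0, 272.6], [0.0, 415.6, 207.5], [0.0, 0.0, 1.0]] [[0.703, 0.421, -0.573, 1.158], [0.711, -0.405, 0.575, -0.641], [0.01, -0.812, -0.584, 0.698], [0.0, 0.0, 0.0, 1.0]]
scene beaker_largest 0.57 [0.45  0.058 0.041] [270. 191.]
scene beaker_second 0.72 [ 0.445 -0.091  0.035] [229. 213.]
scene beaker_third 0.59 [ 0.398 -0.257  0.032] [166. 233.]
scene beaker_smallest 0.62 [ 0.619 -0.337  0.098] [188. 276.]
scene beaker_smallest 0.54 [0.46  0.276 0.022] [321. 171.]
scene beaker_smallest 0.46 [0.382 0.256 0.024] [299. 164.]
scene beaker_smallest 0.42 [0.387 0.3
[... 537 characters left out ...]
0.0, 0.0, 0.0, 1.0]]
top beaker_largest 0.92 [0.446 0.072 0.002] [255. 248.]
top beaker_second 0.7 [ 0.435 -0.079  0.003] [329. 246.]
top beaker_third 0.79 [ 0.391 -0.261  0.016] [423. 259.]
top beaker_third 0.4 [0.613 0.027 0.031] [269. 164.]
top beaker_smallest 0.94 [0.459 0.287 0.011] [148. 251.]
top beaker_smallest 0.77 [0.387 0.357 0.014] [113. 291.]
top disc_a 0.76 [ 0.611 -0.079  0.031] [320. 160.]
top disc_a 0.73 [ 0.607 -0.181  0.033] [370. 157.]
top disc_a 0.7 [0.604 0.129 0.038] [219. 171.]
top disc_a 0.67 [0.61  0.024 0.032] [271. 165.]
top disc_a 0.51 [0.382 0.276 0.012] [155. 289.]
top jug 0.82 [ 0.603 -0.333  0.088] [455. 143.]
top shelf 0.79 [ 0.601 -0.006  0.028] [286. 168.]
```

View pics/top0.png

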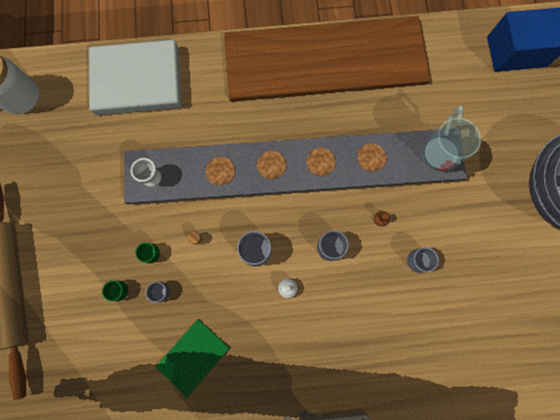

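View pics/scene0.png

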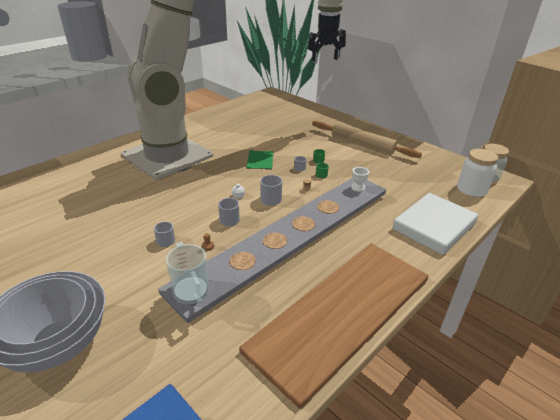

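The top view shows four grey beakers: largest at (255,248), second at (332,245), third at (424,260) and smallest at (157,292). The look-alikes for the smallest are green cups at (148,253) and (115,291), plus the white egg cup on the shelf at (145,172). I reject all three because the smallest is the grey steel one. Discs are at (219,171), (271,165), (320,160) and (371,157). The jug is at the right end (y≈-0.33), so the largest goes on the disc at y≈-0.18.

```bash
cat > fit.py <<'E'
from h import *
from scipy.optimize import least_squares
def rim(W,c,r,h,known=True):
    m=(np.hypot(W[...,0]-c[0],W[...,1]-c[1])<r+.015)&(abs(W[...,2]-h)<.005)
    P=W[m][:,:2]
    if len(P)<8: return None,len(P)
    s=least_squares(lambda q:np.hypot(P[:,0]-q[0],P[:,1]-q[1])-(r-.00125),c,loss="soft_l1",f_scale=.001)
    return s.x,len(P)
def discs(n,im,W):
    # cork on the shelf: project pixel mask to z=.032
    hsv=cv2.cvtColor(im,cv2.COLOR_BGR2HSV)
    m=((hsv[...,1]>90)&(abs(W[...,2]-.032)<.012)&(abs(W[...,0]-.608)<.05)).astype(np.uint8)
    m=cv2.morphologyEx(m,cv2.MORPH_CLOSE,np.ones((5,5)))
    m=cv2.morphologyEx(m,cv2.MORPH_OPEN,np.ones((5,5)))
    K,E=info(n); Ei=np.linalg.inv(E); out=[]
    cs,_=cv2.findContours(m,cv2.RETR_EXTERNAL,cv2.CHAIN_APPROX_NONE)
    for c in cs:
        if cv2.contourArea(c)<150: continue
        (u,v),ax,_=cv2.fitEllipse(c)
        d=Ei[:3,:3]@np.linalg.inv(K)@[u,v,1]; o=Ei[:3,3]; p=o+d*(.032-o[2])/d[2]
        out.append((p[:2].round(4),(round(u),round(v)),np.round(ax,1)))
    return out
B={"L":((.446,.072),.032,.066),"2":((.438,-.08),.028,.056),"3":((.391,-.261),.024,.046),"S":((.382,.27),.02,.036)}
if __name__=="__main__":
    for n in ["top","scene"]:
        im=cv2.imread(f"pics/{n}0.png"); W=cloud(n,np.load(f"{n}0.npy"))
        for k,(c,r,h) in B.items(): print(n,k,rim(W,c,r,h))
        for x in discs(n,im,W): print(n,"disc",x)
        z=W[...,2]; print("table z",np.nanmedian(z[(abs(W[...,0]-.5)<.03)&(abs(W[...,1])<.2)]),"shelf",np.nanmedian(z[(abs(W[...,0]-.57)<.01)&(abs(W[...,1])<.2)]))
    im=cv2.imread("pics/top0.png"); cv2.imwrite("pics/crop1.png",cv2.resize(im[225:325,80:280],None,fx=4,fy=4,interpolation=cv2.INTER_CUBIC))
E
python3 fit.py
```

```text
top L (array([0.44187465, 0.07224283]), 138)
top 2 (array([ 0.43460482, -0.08008289]), 136)
top 3 (array([ 0.39013818, -0.25467468]), 132)
top S (array([0.37801522, 0.2676134 ]), 102)
top disc (array([0.6073, 0.1286]), (220, 171), array([27.3, 28.6]))
top disc (array([0.6107, 0.0235]), (271, 164), array([27.3, 28.4]))
top disc (array([ 0.6075, -0.078 ]), (320, 161), array([27.2, 28.2]))
top disc (array([ 0.6067, -0.1835]), (371, 157), array([26.7, 28.7]))
table z 1.2467356781509231e-05 shelf 0.029958090474154653
scene L (array([0.44081858, 0.07032457]), 99)
scene 2 (array([ 0.4337342 , -0.08298603]), 105)
scene 3 (array([ 0.3889271 , -0.25722012]), 103)
scene S (array([0.37669656, 0.26620927]), 49)
scene disc (array([ 0.6057, -0.1844]), (242, 260), array([16.4, 24. ]))
scene disc (array([ 0.6069, -0.0791]), (275, 240), array([14.5, 22. ]))
scene disc (array([0.6097, 0.0225]), (303, 223), array([12.5, 21.2]))
scene disc (array([0.607 , 0.1273]), (328, 207), array([11.2, 20. ]))
table z 0.0013038123222605114 shelf 0.03103842948186919
```

View pics/crop1.png

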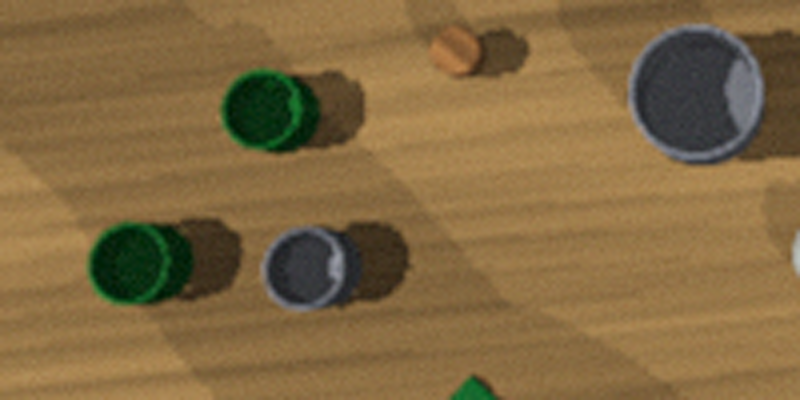

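Crop check: the smallest is the grey cup at crop (310,268), and the two green cups beside it are the look-alikes. I'll move above it with yaw 0, so the jaws lie along world x.

servo_tool --pt "0.7 -0.0284 0.0309 0 0 0 8" --pt "0.7 -0.0569 0.0617 0 0 0 16" --pt "0.7 -0.0854 0.0926 0.01 0 0 24" --pt "0.7 -0.1138 0.1235 0.02 0 0 32" --pt "0.7 -0.1423 0.1543 0.03 0 0 40" --pt "0.7 -0.1707 0.1852 0.05 0 0 48" --pt "0.7 -0.1992 0.2161 0.07 0 0 56" --pt "0.7 -0.2276 0.2469 0.09 0 0 64" --pt "0.7 -0.2561 0.2778 0.1 0 0 72.3" --pt "0.7 -0.2561 0.2778 0.1 0 0 72.3" --pt "0.7 -0.2561 0.2778 0.1 0 0 72.3" --pt "0.7 -0.2561 0.2778 0.1 0 0 72.3" --grip_force 30

```text
clock: 2.3
position: [0.3764, 0.2683, 0.1317]
ee_rot: [1.0, 0.001, 0.0, -0.0]
ft_force: [0.2, -0.2, -1.5]
grip_width: 0.699
```

```bash
cat > st.py <<'E'
from h import *
from scipy.spatial.transform import Rotation as R
o=monitor.get_obs(); M=R.from_quat(o["ee_rot"]).as_matrix()
print(round(float(o["clock"]),2),"pos",o["position"].round(4),"x",M[:,0].round(3),"z",M[:,2].round(3),"grip",round(float(o["grip_width"]),3),"F",o["ft_force"].round(1))
E
python3 st.py
```

```text
2.3 pos [0.3764 0.2683 0.1317] x [1.    0.003 0.   ] z [ 0.     0.001 -1.   ] grip 0.699 F [ 0.2 -0.2 -1.5]
```

servo_tool --pt "0.7 0.001 0.0014 0.04 0 0 0" --pt "0.7 0.001 0.0014 0.08 0 0 0" --pt "0.7 0.001 0.0014 0.1 0 0 0" --pt "0.7 0.001 0.0014 0.115 0 0 0" --pt "0.7 0.001 0.0014 0.125 0 0 0" --pt "0.7 0.001 0.0014 0.1287 0 0 0" --pt "0.7 0.001 0.0014 0.1287 0 0 0" --pt "0.3 0.001 0.0014 0.1287 0 0 0" --pt "0.3 0.001 0.0014 0.1287 0 0 0" --pt "0.3 0.001 0.0014 0.1287 0 0 0" --pt "0.3 0.001 0.0014 0.1287 0 0 0" --pt "0.3 0.001 0.0014 0.1287 0 0 0" --grip_force 30

```text
clock: 3.8
position: [0.3781, 0.266, 0.0033]
ee_rot: [1.0, 0.0, 0.0, -0.0]
ft_force: [-1.6, -0.4, 6.0]
grip_width: 0.459
```

```bash
python3 st.py; python3 - <<'E'
from h import *
im,d=eyes.camera("scene"); u,v=map(int,pix("scene",[.377,.267,.05])); cv2.imwrite("pics/c2.png",cv2.resize(im[v-70:v+50,u-80:u+80],None,fx=4,fy=4,interpolation=cv2.INTER_CUBIC))
E
```

```text
3.8 pos [0.3781 0.266  0.0033] x [1.    0.    0.001] z [ 0.001  0.001 -1.   ] grip 0.459 F [-1.6 -0.4  6. ]
```

View pics/c2.png

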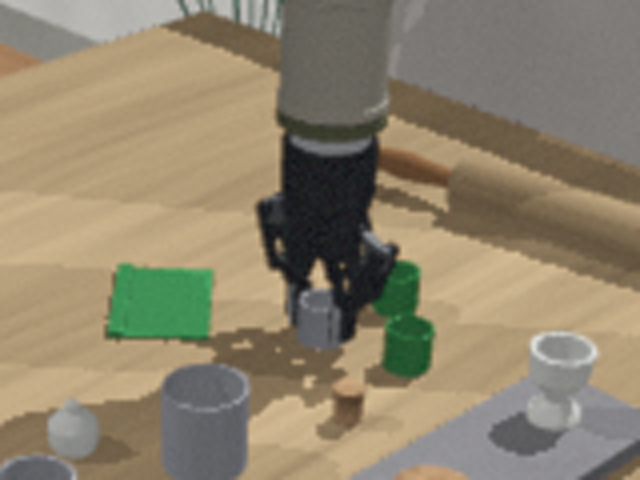

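Gripped: the opening is 39 mm, as expected for the 40 mm beaker, and the picture shows the grey cup between the fingers, clear of the green ones. Now I'll lift it and carry it to above the far disc.

servo_tool --pt "0.3 0 0 -0.005 0 0 0" --pt "0.3 0 0 -0.02 0 0 0" --pt "0.3 0 0 -0.05 0 0 0" --pt "0.3 0 0 -0.09 0 0 0" --pt "0.3 0.015 0.01 -0.13 0 0 0" --pt "0.3 0.04 0.025 -0.15 0 0 0" --pt "0.3 0.075 0.045 -0.15 0 0 0" --pt "0.3 0.11 0.065 -0.15 0 0 0" --pt "0.3 0.145 0.085 -0.15 0 0 0" --pt "0.3 0.175 0.105 -0.14 0 0 0" --pt "0.3 0.2 0.12 -0.12 0 0 0" --pt "0.3 0.218 0.132 -0.1 0 0 0" --pt "0.3 0.227 0.137 -0.08 0 0 0" --pt "0.3 0.229 0.139 -0.065 0 0 0" --pt "0.3 0.229 0.139 -0.06 0 0 0" --pt "0.3 0.229 0.139 -0.06 0 0 0" --pt "0.3 0.229 0.139 -0.06 0 0 0"

```text
clock: 5.98
position: [0.607, 0.1272, 0.0635]
ee_rot: [1.0, 0.0, 0.001, -0.0]
ft_force: [0.5, -0.5, -0.3]
grip_width: 0.459
```

```bash
python3 st.py; python3 - <<'E'
from h import *
im,d=eyes.camera("scene"); u,v=map(int,pix("scene",[.607,.128,.05])); cv2.imwrite("pics/c3.png",cv2.resize(im[v-70:v+50,u-80:u+80],None,fx=4,fy=4,interpolation=cv2.INTER_CUBIC))
E
```

```text
5.97 pos [0.607  0.1272 0.0635] x [1.    0.001 0.001] z [ 0.001  0.001 -1.   ] grip 0.459 F [ 0.5 -0.5 -0.3]
```

View pics/c3.png

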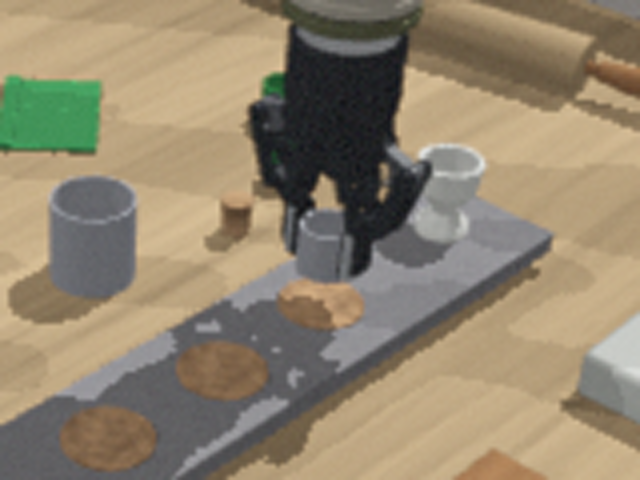

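The beaker hangs upright just above its disc at crop (320,300). Lowering and releasing.

servo_tool --pt "0.3 0 0 0.01 0 0 0" --pt "0.3 0 0 0.018 0 0 0" --pt "0.3 0 0 0.023 0 0 0" --pt "0.3 0 0 0.026 0 0 0" --pt "0.3 0 0 0.0275 0 0 0" --pt "0.3 0 0 0.0275 0 0 0" --pt "0.3 0 0 0.0275 0 0 0" --pt "0.55 0 0 0.0275 0 0 0" --pt "0.65 0 0 0.0275 0 0 0" --pt "0.65 0 0 0.0275 0 0 0" --pt "0.65 0 0 0.0275 0 0 0" --pt "0.65 0 0 0.015 0 0 0" --pt "0.65 0 0 -0.01 0 0 0" --pt "0.65 0 0 -0.05 0 0 0" --pt "0.9 0 0 -0.1 0 0 0" --pt "0.95 -0.03 0.0 -0.14 0 0 0" --pt "0.95 -0.08 0.02 -0.14 0 0 0" --pt "0.95 -0.13 0.04 -0.14 0 0 0" --pt "0.95 -0.165 0.056 -0.14 0 0 0" --pt "0.95 -0.165 0.056 -0.14 0 0 0"

```text
clock: 8.52
position: [0.4404, 0.0697, 0.2037]
ee_rot: [1.0, -0.001, 0.001, -0.001]
ft_force: [0.3, -0.3, -0.3]
grip_width: 0.946
```

```bash
python3 st.py; cat > chk.py <<'E'
from fit import *
import sys
D={"L":(.6062,-.184),"2":(.6072,-.0786),"3":(.6102,.023),"S":(.607,.128)}
for n in ["top","scene"]:
    im,d=eyes.camera(n); W=cloud(n,d)
    for a in sys.argv[1:]:
        k=a[0]; (c,r,h)=B[k]
        if len(a)>1: c=D[k]; h=h+.032
        p,N=rim(W,c,r,h); print(n,a,None if p is None else p.round(4),N,"err mm",None if p is None or len(a)<2 else ((p-c)*1e3).round(1))
E
python3 chk.py Sp L 2 3
```

```text
8.53 pos [0.4404 0.0697 0.2037] x [ 1.    -0.001  0.001] z [ 0.001  0.002 -1.   ] grip 0.946 F [ 0.3 -0.3 -0.3]
top Sp None 0 err mm None
top L None 0 err mm None
top 2 [ 0.4347 -0.0801] 116 err mm None
top 3 [ 0.3902 -0.2547] 129 err mm None
scene Sp [0.6072 0.1265] 68 err mm [ 0.2 -1.5]
scene L [0.441  0.0699] 103 err mm None
scene 2 [ 0.4338 -0.0827] 101 err mm None
scene 3 [ 0.3887 -0.257 ] 99 err mm None
```

The smallest is within about 1 mm of its disc centre (scene fit 0.1265 against the scene disc at 0.1273). Next, the largest.

servo_tool --pt "1.0 0.001 -0.0016 0.03 0 0 0" --pt "1.0 0.001 -0.0016 0.06 0 0 0" --pt "1.0 0.001 -0.0016 0.085 0 0 0" --pt "1.0 0.001 -0.0016 0.105 0 0 0" --pt "1.0 0.001 -0.0016 0.125 0 0 0" --pt "1.0 0.001 -0.0016 0.145 0 0 0" --pt "1.0 0.001 -0.0016 0.165 0 0 0" --pt "1.0 0.001 -0.0016 0.18 0 0 0" --pt "1.0 0.001 -0.0016 0.1885 0 0 0" --pt "1.0 0.001 -0.0016 0.1885 0 0 0" --pt "0.5 0.001 -0.0016 0.1885 0 0 0" --pt "0.5 0.001 -0.0016 0.1885 0 0 0" --pt "0.5 0.001 -0.0016 0.1885 0 0 0" --pt "0.5 0.001 -0.0016 0.1885 0 0 0" --pt "0.5 0.001 -0.0016 0.1885 0 0 0" --grip_force 35

```text
clock: 10.5
position: [0.4432, 0.0725, 0.0148]
ee_rot: [1.0, 0.0, 0.0, -0.0]
ft_force: [-0.9, -1.0, 5.2]
grip_width: 0.728
```

servo_tool --pt "0.5 0 0 -0.005 0 0 0" --pt "0.5 0 0 -0.02 0 0 0" --pt "0.5 0 0 -0.05 0 0 0" --pt "0.5 0 0 -0.09 0 0 0" --pt "0.5 0.01 0.015 -0.12 0 0 0" --pt "0.5 0.025 0.04 -0.14 0 0 0" --pt "0.5 0.048 0.075 -0.14 0 0 0" --pt "0.5 0.07 0.11 -0.14 0 0 0" --pt "0.5 0.092 0.145 -0.14 0 0 0" --pt "0.5 0.115 0.18 -0.13 0 0 0" --pt "0.5 0.135 0.212 -0.115 0 0 0" --pt "0.5 0.15 0.236 -0.095 0 0 0" --pt "0.5 0.16 0.25 -0.075 0 0 0" --pt "0.5 0.163 0.256 -0.06 0 0 0" --pt "0.5 0.163 0.256 -0.06 0 0 0" --pt "0.5 0.163 0.256 -0.06 0 0 0" --pt "0.5 0.163 0.256 -0.06 0 0 0"

```text
clock: 12.62
position: [0.6063, -0.183, 0.0751]
ee_rot: [1.0, 0.0, 0.001, -0.0]
ft_force: [0.1, -0.1, -1.9]
grip_width: 0.727
```

```bash
python3 st.py; python3 - <<'E'
from h import *
im,d=eyes.camera("scene"); u,v=map(int,pix("scene",[.607,-.184,.05])); cv2.imwrite("pics/c4.png",cv2.resize(im[v-80:v+60,u-90:u+90],None,fx=4,fy=4,interpolation=cv2.INTER_CUBIC))
E
```

```text
12.62 pos [ 0.6063 -0.183   0.0751] x [1.    0.001 0.001] z [ 0.001  0.    -1.   ] grip 0.727 F [ 0.1 -0.1 -1.9]
```

View pics/c4.png

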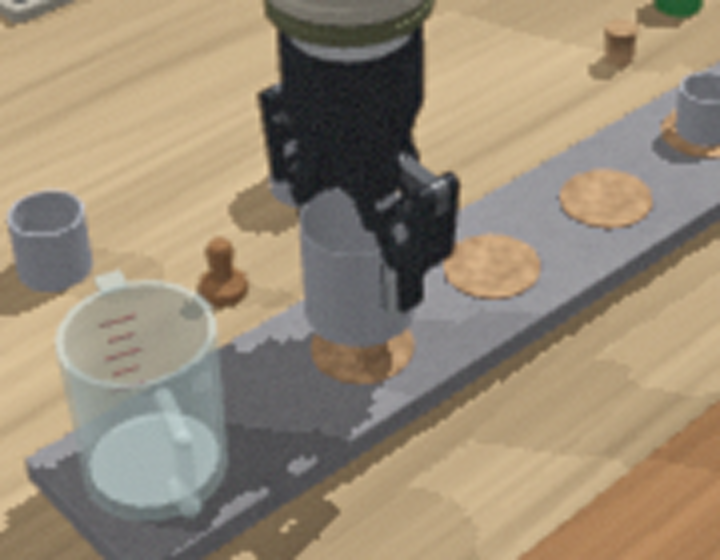

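The largest is upright over its disc at crop (362,350). Lowering, releasing, then moving above the third.

servo_tool --pt "0.5 0 -0.0002 0.01 0 0 0" --pt "0.5 0 0 0.018 0 0 0" --pt "0.5 0 0 0.023 0 0 0" --pt "0.5 0 0 0.026 0 0 0" --pt "0.5 0 0 0.028 0 0 0" --pt "0.5 0 0 0.028 0 0 0" --pt "0.5 0 0 0.028 0 0 0" --pt "0.8 0 0 0.028 0 0 0" --pt "0.95 0 0 0.028 0 0 0" --pt "0.95 0 0 0.028 0 0 0" --pt "0.95 0 0 0.028 0 0 0" --pt "0.95 0 0 0.015 0 0 0" --pt "0.95 0 0 -0.01 0 0 0" --pt "0.95 0 0 -0.05 0 0 0" --pt "0.95 0 0 -0.1 0 0 0" --pt "0.95 -0.03 0.01 -0.12 0 0 0" --pt "0.95 -0.08 0.03 -0.12 0 0 0" --pt "0.8 -0.14 0.05 -0.12 0 0 0" --pt "0.8 -0.19 0.07 -0.12 0 0 0" --pt "0.8 -0.217 0.073 -0.12 0 0 0"

```text
clock: 15.18
position: [0.3862, -0.2584, 0.1947]
ee_rot: [1.0, -0.002, 0.001, -0.001]
ft_force: [0.3, 1.3, 0.4]
grip_width: 0.801
```

```bash
python3 st.py; python3 chk.py Sp Lp 2 3
```

```text
15.18 pos [ 0.3862 -0.2584  0.1947] x [ 1.    -0.004  0.001] z [ 0.001  0.001 -1.   ] grip 0.801 F [0.3 1.3 0.4]
top Sp [0.6075 0.1289] 94 err mm [0.5 0.9]
top Lp [ 0.6069 -0.1833] 181 err mm [0.7 0.7]
top 2 [ 0.4347 -0.0802] 125 err mm None
top 3 [ 0.3902 -0.2548] 125 err mm None
scene Sp [0.6069 0.1268] 70 err mm [-0.1 -1.2]
scene Lp [ 0.6056 -0.186 ] 165 err mm [-0.6 -2. ]
scene 2 [ 0.4336 -0.0826] 96 err mm None
scene 3 [ 0.3891 -0.2574] 102 err mm None
```

servo_tool --pt "0.8 0 0 0.03 0 0 0" --pt "0.8 0 0 0.07 0 0 0" --pt "0.8 0 0 0.11 0 0 0" --pt "0.8 0 0 0.135 0 0 0" --pt "0.8 0 0 0.155 0 0 0" --pt "0.8 0 0 0.17 0 0 0" --pt "0.8 0 0 0.182 0 0 0" --pt "0.8 0 0 0.187 0 0 0" --pt "0.8 0 0 0.187 0 0 0" --pt "0.4 0 0 0.187 0 0 0" --pt "0.4 0 0 0.187 0 0 0" --pt "0.4 0 0 0.187 0 0 0" --pt "0.4 0 0 0.187 0 0 0" --pt "0.4 0 0 0.187 0 0 0" --grip_force 30

```text
clock: 17.02
position: [0.3893, -0.2569, 0.0077]
ee_rot: [1.0, 0.0, 0.001, -0.0]
ft_force: [-1.2, 0.4, 5.6]
grip_width: 0.552
```

servo_tool --pt "0.4 0 0 -0.005 0 0 0" --pt "0.4 0 0 -0.02 0 0 0" --pt "0.4 0 0 -0.05 0 0 0" --pt "0.4 0 0 -0.09 0 0 0" --pt "0.4 0.015 -0.02 -0.13 0 0 0" --pt "0.4 0.035 -0.045 -0.155 0 0 0" --pt "0.4 0.065 -0.08 -0.155 0 0 0" --pt "0.4 0.095 -0.12 -0.155 0 0 0" --pt "0.4 0.125 -0.16 -0.155 0 0 0" --pt "0.4 0.155 -0.2 -0.155 0 0 0" --pt "0.4 0.185 -0.237 -0.145 0 0 0" --pt "0.4 0.205 -0.26 -0.125 0 0 0" --pt "0.4 0.217 -0.274 -0.1 0 0 0" --pt "0.4 0.221 -0.279 -0.075 0 0 0" --pt "0.4 0.221 -0.279 -0.06 0 0 0" --pt "0.4 0.221 -0.279 -0.06 0 0 0" --pt "0.4 0.221 -0.279 -0.06 0 0 0"

```text
clock: 19.15
position: [0.6103, 0.0218, 0.0684]
ee_rot: [1.0, -0.0, 0.001, -0.0]
ft_force: [0.0, 0.1, -0.8]
grip_width: 0.551
```

```bash
python3 st.py; python3 - <<'E'
from h import *
im,d=eyes.camera("scene"); u,v=map(int,pix("scene",[.607,.023,.05])); cv2.imwrite("pics/c5.png",cv2.resize(im[v-80:v+60,u-90:u+90],None,fx=4,fy=4,interpolation=cv2.INTER_CUBIC))
E
```

```text
19.15 pos [0.6103 0.0218 0.0684] x [ 1.    -0.001  0.002] z [ 0.002  0.    -1.   ] grip 0.551 F [ 0.   0.1 -0.8]
```

View pics/c5.png

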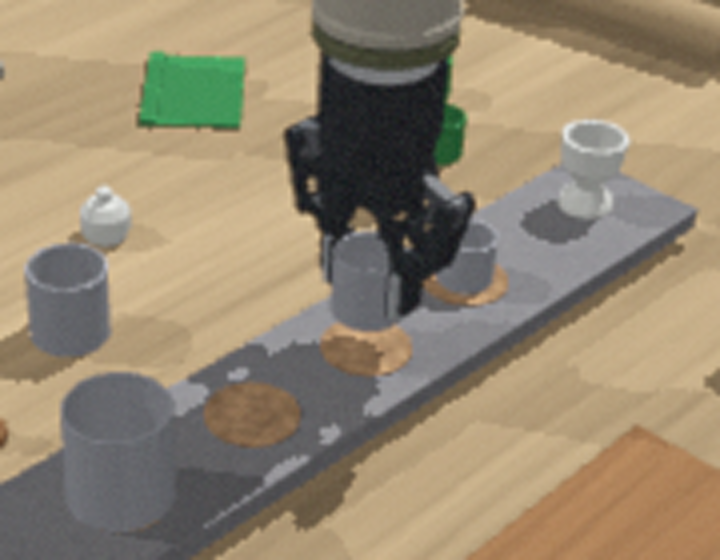

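The third is upright over its disc at crop (365,348). Lowering, releasing, then moving above the second.

servo_tool --pt "0.4 0 -0.0005 0.01 0 0 0" --pt "0.4 0 -0.0005 0.018 0 0 0" --pt "0.4 0 -0.0005 0.023 0 0 0" --pt "0.4 0 -0.0005 0.026 0 0 0" --pt "0.4 0 -0.0005 0.0283 0 0 0" --pt "0.4 0 -0.0005 0.0283 0 0 0" --pt "0.4 0 -0.0005 0.0283 0 0 0" --pt "0.65 0 -0.0005 0.0283 0 0 0" --pt "0.75 0 -0.0005 0.0283 0 0 0" --pt "0.75 0 -0.0005 0.0283 0 0 0" --pt "0.75 0 -0.0005 0.0283 0 0 0" --pt "0.75 0 -0.0005 0.015 0 0 0" --pt "0.75 0 -0.0005 -0.01 0 0 0" --pt "0.75 0 -0.0005 -0.05 0 0 0" --pt "0.9 0 0 -0.1 0 0 0" --pt "0.9 -0.03 0.015 -0.12 0 0 0" --pt "0.9 -0.08 0.045 -0.12 0 0 0" --pt "0.9 -0.13 0.075 -0.12 0 0 0" --pt "0.9 -0.165 0.097 -0.12 0 0 0" --pt "0.9 -0.1761 0.1035 -0.12 0 0 0"

```text
clock: 21.7
position: [0.4323, -0.0826, 0.1878]
ee_rot: [1.0, -0.001, 0.001, -0.001]
ft_force: [1.1, 0.7, 0.3]
grip_width: 0.897
```

```bash
python3 st.py; python3 chk.py 3p Sp Lp 2
```

```text
21.7 pos [ 0.4323 -0.0826  0.1878] x [ 1.    -0.002  0.001] z [ 0.001  0.002 -1.   ] grip 0.897 F [1.1 0.7 0.3]
top 3p [0.6106 0.0245] 120 err mm [0.4 1.5]
top Sp [0.6075 0.1289] 98 err mm [0.5 0.9]
top Lp None 0 err mm None
top 2 [ 0.4348 -0.0805] 78 err mm None
scene 3p [0.61   0.0217] 94 err mm [-0.2 -1.3]
scene Sp [0.6067 0.1265] 68 err mm [-0.3 -1.5]
scene Lp [ 0.606  -0.1861] 164 err mm [-0.2 -2.1]
scene 2 [ 0.4338 -0.0825] 100 err mm None
```

servo_tool --pt "0.9 0 0 0.03 0 0 0" --pt "0.9 0 0 0.06 0 0 0" --pt "0.9 0 0 0.09 0 0 0" --pt "0.9 0 0 0.115 0 0 0" --pt "0.9 0 0 0.138 0 0 0" --pt "0.9 0 0 0.156 0 0 0" --pt "0.9 0 0 0.17 0 0 0" --pt "0.9 0 0 0.176 0 0 0" --pt "0.9 0 0 0.176 0 0 0" --pt "0.45 0 0 0.176 0 0 0" --pt "0.45 0 0 0.176 0 0 0" --pt "0.45 0 0 0.176 0 0 0" --pt "0.45 0 0 0.176 0 0 0" --pt "0.45 0 0 0.176 0 0 0" --grip_force 30

```text
clock: 23.55
position: [0.4342, -0.0812, 0.0118]
ee_rot: [1.0, 0.0, 0.001, -0.0]
ft_force: [-2.4, 0.4, 5.9]
grip_width: 0.657
```

servo_tool --pt "0.45 0 0 -0.005 0 0 0" --pt "0.45 0 0 -0.02 0 0 0" --pt "0.45 0 0 -0.05 0 0 0" --pt "0.45 0 0 -0.09 0 0 0" --pt "0.45 0.015 0 -0.12 0 0 0" --pt "0.45 0.04 0 -0.13 0 0 0" --pt "0.45 0.075 -0.001 -0.13 0 0 0" --pt "0.45 0.11 -0.002 -0.13 0 0 0" --pt "0.45 0.14 -0.003 -0.12 0 0 0" --pt "0.45 0.16 -0.003 -0.1 0 0 0" --pt "0.45 0.17 -0.003 -0.08 0 0 0" --pt "0.45 0.173 -0.003 -0.065 0 0 0" --pt "0.45 0.173 -0.003 -0.06 0 0 0" --pt "0.45 0.173 -0.003 -0.06 0 0 0" --pt "0.45 0.173 -0.003 -0.06 0 0 0"

```text
clock: 25.42
position: [0.6069, -0.0783, 0.072]
ee_rot: [1.0, -0.0, 0.001, -0.0]
ft_force: [0.0, -0.0, -1.1]
grip_width: 0.658
```

```bash
python3 st.py
```

```text
25.43 pos [ 0.6069 -0.0783  0.072 ] x [ 1.    -0.     0.001] z [ 0.001  0.    -1.   ] grip 0.658 F [ 0.  -0.  -1.1]
```

servo_tool --pt "0.45 0 0 0.01 0 0 0" --pt "0.45 0 0 0.018 0 0 0" --pt "0.45 0 0 0.023 0 0 0" --pt "0.45 0 0 0.026 0 0 0" --pt "0.45 0 0 0.0278 0 0 0" --pt "0.45 0 0 0.0278 0 0 0" --pt "0.45 0 0 0.0278 0 0 0" --pt "0.75 0 0 0.0278 0 0 0" --pt "0.85 0 0 0.0278 0 0 0" --pt "0.85 0 0 0.0278 0 0 0" --pt "0.85 0 0 0.0278 0 0 0" --pt "0.85 0 0 0.015 0 0 0" --pt "0.85 0 0 -0.01 0 0 0" --pt "0.85 0 0 -0.05 0 0 0" --pt "0.85 0 0 -0.1 0 0 0" --pt "0.85 -0.03 0.0 -0.13 0 0 0" --pt "0.85 -0.08 -0.04 -0.14 0 0 0" --pt "0.85 -0.13 -0.09 -0.14 0 0 0" --pt "0.85 -0.17 -0.14 -0.14 0 0 0" --pt "0.85 -0.18 -0.19 -0.14 0 0 0"

```text
clock: 27.92
position: [0.4253, 0.1125, 0.2125]
ee_rot: [1.0, -0.001, 0.001, -0.002]
ft_force: [2.2, 1.4, -0.3]
grip_width: 0.851
```

servo_tool --pt "0.85 -0.01 -0.06 0 0 0 0" --pt "0.85 -0.02 -0.12 0 0 0 0" --pt "0.85 -0.02 -0.18 0 0 0 0" --pt "0.85 -0.02 -0.18 0 0 0 0" --pt "0.85 -0.02 -0.18 0 0 0 0"

```text
clock: 28.55
position: [0.407, 0.291, 0.2115]
ee_rot: [1.0, -0.0, 0.0, 0.0]
ft_force: [0.5, -0.3, -0.4]
grip_width: 0.847
```

```bash
python3 st.py; python3 chk.py Lp 2p 3p Sp; python3 - <<'E'
from h import *
im,d=eyes.camera("top"); cv2.imwrite("pics/t9.png",im)
for r in models.boxes_of("top","jug")[:1]: print("jug",toworld("top",r["point"]).round(3))
im,d=eyes.camera("scene"); cv2.imwrite("pics/s9.png",cv2.resize(im[130:330,130:400],None,fx=2.9,fy=2.9,interpolation=cv2.INTER_CUBIC))
E
```

```text
28.55 pos [0.407  0.291  0.2115] x [ 1.    -0.001  0.   ] z [ 0. -0. -1.] grip 0.847 F [ 0.5 -0.3 -0.4]
top Lp [ 0.6069 -0.1833] 182 err mm [0.7 0.7]
top 2p [ 0.6076 -0.0771] 139 err mm [0.4 1.5]
top 3p [0.6107 0.0246] 118 err mm [0.5 1.6]
top Sp [0.6076 0.129 ] 92 err mm [0.6 1. ]
scene Lp [ 0.6058 -0.1863] 165 err mm [-0.4 -2.3]
scene 2p [ 0.6071 -0.0796] 124 err mm [-0.1 -1. ]
scene 3p [0.6098 0.0217] 92 err mm [-0.4 -1.3]
scene Sp [0.6071 0.1266] 71 err mm [ 0.1 -1.4]
jug [ 0.606 -0.33   0.089]
```

View pics/t9.png

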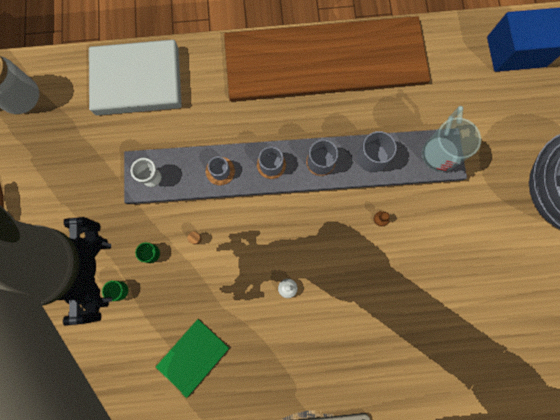

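View pics/s9.png

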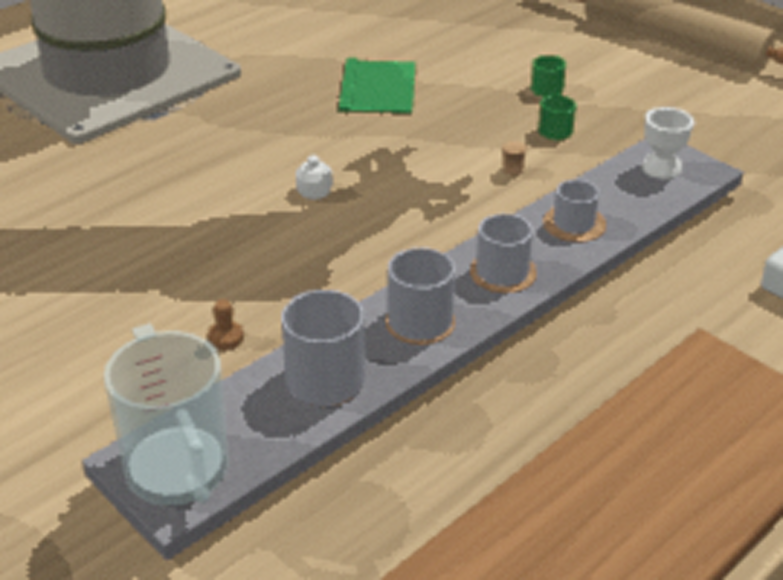

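Both views show all four beakers upright on their discs, largest at top-view (380,152) next to the jug, down to the smallest at (219,168). The jug at (455,145) and the green cups are where they were, and the arm is clear.

```bash
python3 -c "
from workcell import ticket; print(ticket.hand_in())"
```

```text
the job is handed in; nothing more can be done
None
```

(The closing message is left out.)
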